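Clip a cap slide for reading and free it again

TASK

Push the white sample slide along its channel until it meets the stop bar of the reader head and press it home for a moment with about 8 N, then swing the spring clip round its pivot screw onto the slide's rear edge until the clip's peg presses on that edge, and let go of it for two seconds so that the slide is read. Then swing the clip all the way back to its parked place, leaving the slide at the head. Work gently: never press the slide against the head with more than 15 N, and leave the bottles and the loose cap alone.

Things in the scene. Friction and masses are not known exactly. Their poses are not given: they have to be found in the camera images.
- bed: fixed aluminium bed on the table, origin at table height. In its frame it spans x -100..150, y -50..90 mm, top at z = 20 mm. A channel for the slide runs along its x axis (y = 0) between two dark rails, 6 mm high, 63 mm apart, from x = -42 to 110 mm; the reader head closes the +x end, the -x end is open
- pivot (a point): top centre of the clip's pivot screw (16 mm head), 44 mm above the table, at x = -6, y = 65 mm of the bed: the vertical axis about which the clip swings
- clip (a joint): angle of the clip bar (rad): 0 parked at a stop, the bar pointing from the pivot along the bed's -x but turned 0.45 rad outward, away from the channel; grows counter-clockwise from above; near 2.02 (1.8 to 2.25) it lies across the channel, peg against a seated slide. Limit 2.35. Stiff hinge, stays where left (1 to 1.5 N at the knob moves it). Bar 12 mm wide, 33 to 39 mm above the table
- knob (a point): upright black pin to move the clip by, 12 mm diameter, standing on the free end of the bar 65 mm from the pivot axis; this point is at its mid-height, 56 mm above the table; its foot is 39 mm and its top 73 mm above the table. It turns with the clip
- peg (a point): point on the axis of the clip's steel peg, 12 mm diameter, right below the knob under the bar (23.5 to 33 mm above the table), 28.5 mm up and 65 mm from the pivot axis. Its side goes against the slide's rear edge. Of the push at the knob then, 3 to 6 N are lost in hinge, nose and slide friction; about 10 N at the knob is a good final push
- nose_heel (a point): low point of the clip's sprung nose, a steel ski 18 mm wide whose upturned tip stands 37 mm ahead of the peg's axis in the swing direction; this point is 24 mm ahead. The ski's underside hangs 1.5 mm below the slide's top: it rides up the slide's rear edge (about 3 to 9 N at the knob), lifting against its spring, then slides on the top, pressing down about 3 N, until the peg meets the edge
- slide: loose white plastic slide, 100 (x) x 60 (y) x 10 mm, 0.08 to 0.17 kg, with three black caps 18 mm wide and 7 mm high fixed on its front half; lies in the channel on the bed's top, x axis along the channel towards the head. Origin at the centre of its underside. It starts 26 to 46 mm short of the head
- slide_front (a point): centre of the slide's front face, which must meet the stop bar (50 mm ahead of the slide's origin, 5 mm above its underside)
- slide_rear (a point): centre of the slide's rear edge face, 50 mm behind its origin: the face to push on and the edge for the clip. While sliding it resists with 0.5 to 3 N of friction
- head: fixed grey reader head, 34 x 58 x 40 mm, on the bed's top, closing the channel; origin at the foot of its front face on the channel's centre line, 103 to 113 mm from the bed's origin; x axis away from the slide. A steel stop bar (30 mm wide, 1.5 to 10.5 mm above the bed's top) sticks out of the face towards the slide by 2 to 14 mm, set differently each run: find it by touch
- bottle0: loose black bottle, 46 mm diameter, 115 mm tall, standing on the table right of the bed; origin at its foot: leave alone
- bottle1: loose black bottle, the same, left of the bed: leave alone
- cap: loose white cap, 28 mm diameter, 16 mm high, on the table right of the bed: leave alone
Things that resemble listed ones, but are neither listed nor needed, are in the scene too. Several things have the shape of the slide; the one meant has the colours described above.

How it is judged:
By the outcome, as a careful person would: the job done as asked, in the order asked, and still so for the second after the job is handed in, with the robot touching nothing.
It also fails if it takes over 72 s, if anything falls off the work surface, if the arm or the gripper's body presses on something with over 40 N, if the wrist force passes 120 N, or if a joint passes its speed limit or range.

ROBOT

A 6-joint arm with a two-finger parallel gripper is mounted at the origin on the work surface. World frame = base frame: x ahead of the robot, y to its left, z up, the work surface at z = 0. Lengths are in m, angles in rad, forces in N, time in s.
With the tool pointing down it reaches from about 0.375 to 0.9 m from the base axis. Payload 3.1 kg.
Tool frame: the origin (TCP) lies at the very end of the fingers, on their centre line; the grasp point (between the pads) lies 19 mm behind it (grip_depth is the distance from the TCP to the grasp point, in m); z points along the fingers, y is the line along which they close (so a half turn about z gives the same grasp; the last joint's range is limited). The gripper opens to 85 mm and grips with 20 to 120 N. Pads are 22 mm wide; open, the fingers measure 114 mm over their backs; the gripper's body (76 mm by 85 mm) begins 54 mm behind the grasp point. The pads swing forward as they close: fully open they stand 13 mm farther back than shut.
Start: joints at [1.111, 0.527, 1.433, -0, 1.181, -0.178], TCP at [0.174, 0.6, 0.231] pointing down, gripper open.
Joint ranges: [-3.08, 3.08], [-0.75, 2.2], [0.22, 2.44], [-1.43, 4.57], [0, 2.65], [-2.85, 2.85]. Speed limits (rad/s): [2.79, 2.79, 3.14, 3.14, 3.14, 3.14].

INTERFACE

Orientations are given as a unit quaternion [x, y, z, w].
In Python, from station import * gives the robot as it stands.
- The arm moves only by the tool apply_moves, never from a script. Its argument "plan" is a list of rows, each a list of 7 numbers: the shift along the tool's x, y, z in m, then the turn, a rotation vector about the tool's x, y, z in rad, then the gripper command: -1 is fully open, 1 is shut, values between are in proportion. In form: [[dx, dy, dz, wx, wy, wz, jaw], ...]. A call has 1 to 8 rows; each row shifts and turns the commanded pose from where the row before left it, along the tool's axes as they then stand; what a row does not reach is not made up. A row lasts 1/8 s, in which the tool goes at most 62.5 mm and 10.7 degrees, less where a joint would pass 70% of its speed; a pose out of reach is approached as far as the arm can. A call is refused whole if a number of a shift passes 0.0625 or a number of a turn 0.188, either way. A call with a gripper value outside its range is refused whole. The fingers move at their own pace and stop on an object; "force" is the grip in N (left out, the last holds). Time passes only in rows, so rows that do not move let the fingers close. It gives the time, the measured TCP pose, the force, the opening and the grip force at its end, in the units of the state.
- sense(): the state, without advancing time (a new reading comes with each control period).
- snapshot(name): name is "scene" or "top"; returns the picture (480x640x3 uint8, red, green, blue); there is no depth.
- calibration(name): a dict with "camera_matrix" (3x3 intrinsics, pixels), "R" (3x3) and "t" (3): a world point X has camera coordinates R X + t. Camera axes: x right, y down, z forward; pixel columns grow to the right and rows downward; lengths in m; the calibration is good to about 2 mm. A picture is of the moment at which its call begins. calibration takes no time and is no camera call.
- sign_off(): hands the job in; it is judged then, once.
The state is a dict: "t": time; "q": joint angles; "qd": joint speeds; "tau": joint torques, N m; "tcp_pos": TCP position; "tool_rot": TCP orientation; "force": force on the tool from outside, world axes, zero at the start; "ft_torque": the same for the moment, N m; "finger_gap": opening from 0.0 (shut) to 1.0 (fully open); "gripper_force": force on a finger pad.
Only numpy, scipy, OpenCV 4.12 (cv2) and the standard library are available. Lean on these libraries where they do the work, as an engineer would, in place of code of your own. Each camera call takes 0.05 s, during which the arm holds its last target. There are 200 camera calls.

## Working session

There is one attempt and no reset: what is moved stays moved. The work goes in short steps, Python scripts to look and compute and a tool call to move; the robot and the scene stay as the last step left them, time stands still between calls to the robot, and variables do not carry over. Pictures are saved under pics/ and viewed, at most 10 in all, crops included, and the job is handed in when it is done.

Besides the shell and the picture viewer there is one more tool, called after ">>>" as name(argument=value, ...) on one line, values as JSON. apply_moves: Moves the arm, as the interface text tells. Its arguments: {"type":"object","properties":{"plan":{"type":"array"},"force":{"type":"number"}},"required":["plan"]}

```bash
mkdir -p pics; ls; python3 - <<'E'
from station import *
import cv2
for n in ("scene","top"):
    cv2.imwrite(f"pics/{n}0.png",cv2.cvtColor(snapshot(n),cv2.COLOR_RGB2BGR))
    print(n,calibration(n))
print(sense())
E
```

```text
pics
scene {'camera_matrix': array([[496.83583919,   0.        , 325.47752651],
       [  0.        , 496.83583919, 243.57978776],
       [  0.        ,   0.        ,   1.        ]]), 'R': array([[ 0.57808713,  0.81594589, -0.00689684],
       [ 0.685853  , -0.49046241, -0.53763583],
       [-0.44206439,  0.30607014, -0.84314895]]), 't': array([-0.42502121, -0.37938528,  0.99902211])}
top {'camera_matrix': array([[537.77649487,   0.        , 321.74644403],
       [  0.        , 537.77649487, 239.53887743],
       [  0.        ,   0.        ,   1.        ]]), 'R': array([[-0.02675353, -0.99877918, -0.04152581],
       [-0.98777246,  0.03279555, -0.15241399],
       [ 0.15358978,  0.03694044, -0.98744397]]), 't': array([0.08235887, 0.62363043, 0.88829363])}
{'t': 0.1, 'q': array([ 1.11052015e+00,  5.28379895e-01,  1.43377145e+00, -1.23562187e-06,
        1.18143040e+00, -1.78518654e-01]), 'qd': array([ 0.00246736, -0.00013628, -0.00124773, -0.00133432,  0.00127024,
        0.00151754]), 'tau': array([ 1.59905690e-04, -4.43305743e+01, -1.78585517e+01, -1.92447105e-04,
        3.98600227e-03,  1.28828054e-05]), 'tcp_pos': array([0.17346736, 0.59976793, 0.23042824]), 'tool_rot': array([ 1.40412920e-01,  9.90092532e-01, -9.44423911e-04, -3.11738841e-04]), 'force': array([ 0.05932178, -0.42760566, -0.39641278]), 'ft_torque': array([ 0.02695446,  0.00647075, -0.00526864]), 'gripper_force': 0.0, 'finger_gap': 1.0018455409838545}
```

View pics/top0.png

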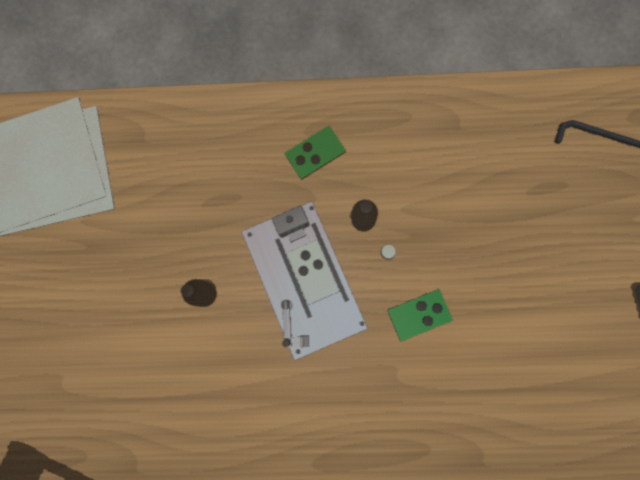

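View pics/scene0.png

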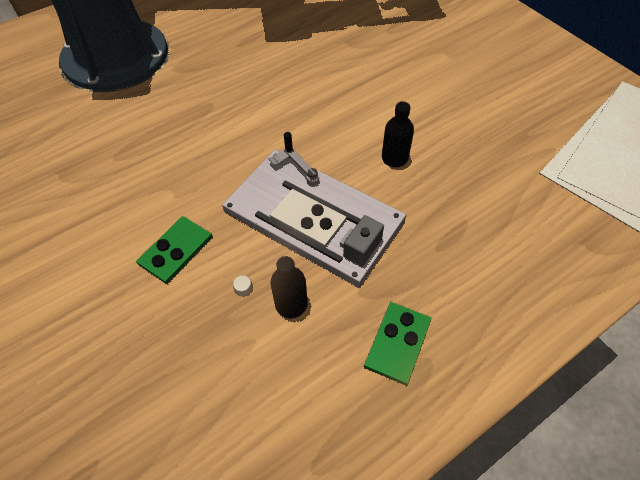

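Candidates for the slide, as seen in the top view: the white one with black caps in the channel at (315,272), and green look-alikes at (315,153) and (420,315). The description says white, so I choose (315,272). I'll check it in a close crop.

```bash
python3 - <<'E'
import cv2
a=cv2.imread("pics/top0.png")[195:365,235:375]; b=cv2.imread("pics/scene0.png")[125:290,215:415]
cv2.imwrite("pics/c1.png",cv2.resize(a,None,fx=3.5,fy=3.5,interpolation=cv2.INTER_CUBIC))
cv2.imwrite("pics/c2.png",cv2.resize(b,None,fx=3.5,fy=3.5,interpolation=cv2.INTER_CUBIC))
E
```

```text
(no output)
```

View pics/c1.png

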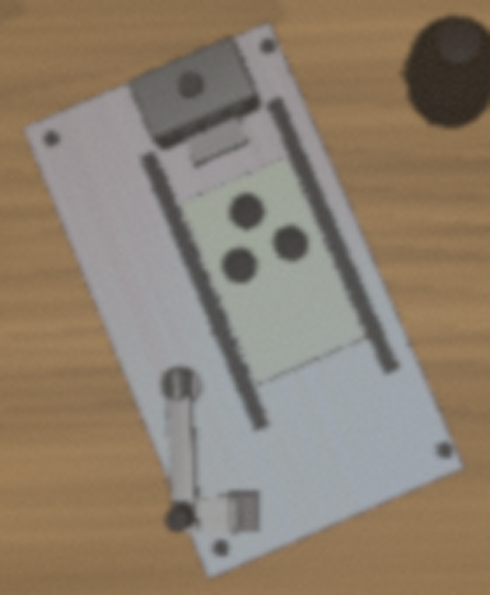

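View pics/c2.png

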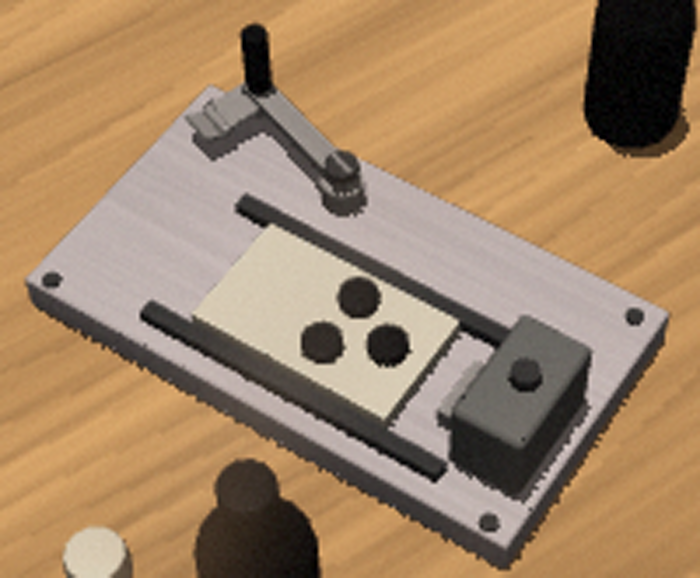

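The crops confirm the white slide in the channel: rear edge at about (258,385)–(368,337) in the top crop, clip parked with its knob at (180,517), pivot screw at (180,384). Now I'll fit the poses from both views.

```bash
cat > h.py <<'E'
import numpy as np
from station import *
from scipy.optimize import least_squares
C={n:calibration(n) for n in("scene","top")}
def proj(n,X):
    c=C[n];p=(np.atleast_2d(X)@c["R"].T+c["t"])@c["camera_matrix"].T
    return p[:,:2]/p[:,2:]
def b2w(b,P):
    P=np.atleast_2d(P);c,s=np.cos(b[2]),np.sin(b[2])
    return np.c_[b[0]+c*P[:,0]-s*P[:,1],b[1]+s*P[:,0]+c*P[:,1],P[:,2]]
E
python3 - <<'E'
from h import *
cr=lambda P,o:(np.array(P)+.5)/3.5-.5+np.array(o)
T,S=(235,195),(215,125)
bed=np.array([[.15,.09,.02],[.15,-.05,.02],[-.1,-.05,.02],[-.1,.09,.02]])
bt=cr([(25,128),(270,23),(462,467),(207,577)],T); bs=cr([(668,318),(508,555),(28,285),(207,88)],S)
# slide top corners FL FR RR RL
st=cr([(182,203),(283,157),(368,337),(258,385)],T); ss=cr([(460,322),(385,420),(193,318),(270,226)],S)
pt,ps=cr([(180,384)],T),cr([(342,163)],S)
sl=lambda u:np.array([[u+.05,.03,.03],[u+.05,-.03,.03],[u-.05,-.03,.03],[u-.05,.03,.03]])
piv=np.array([[-.006,.065,.044]])
def f(p):
    b=p[:3];r=[]
    for n,B,L,V,o in(("top",bt,st,pt,p[4:6]),("scene",bs,ss,ps,p[6:8])):
        for M,P in((bed,B),(sl(p[3]),L),(piv,V)): r.append(proj(n,b2w(b,M))+o-P)
    return np.r_[np.concatenate(r).ravel(),p[4:]*.5]
r=least_squares(f,[.55,.1,.4,.02,0,0,0,0],loss="soft_l1");print(r.x.round(4));print(r.fun[:-4].reshape(-1,2).round(1).tolist())
b=r.x[:3];np.save("bed.npy",r.x[:4])
K=lambda a:(-.006+.065*np.cos(np.pi-.45+a),.065+.065*np.sin(np.pi-.45+a),.056)
print(b2w(b,[K(0),(r.x[3]-.05,0,.025),(.108,0,.02),(-.006,.065,.044),K(2.02)]).round(4))
k=b2w(b,[K(0)[:2]+(.073,),K(0)[:2]+(.039,)])
print("knob px c1",(proj("top",k)-T+.5)*3.5,"c2",(proj("scene",k)-S+.5)*3.5)
from scipy.spatial.transform import Rotation as R
print(R.from_quat(sense()["tool_rot"]).as_matrix().round(3))
E
```

```text
[ 0.5463  0.0719  0.3795  0.0285  0.1713  0.5445 -0.0077  1.3336]
[[-0.7, -0.4], [0.1, -0.8], [1.3, 0.1], [0.6, 0.8], [-0.6, 0.1], [1.5, -0.1], [-0.3, 0.1], [-0.4, 0.1], [-0.7, -0.1], [1.3, -0.9], [-0.0, -0.4], [-1.6, -0.4], [0.6, -0.4], [0.4, 0.5], [0.0, 0.9], [-0.9, -0.2], [0.0, -0.2], [-0.1, 1.4]]
[[0.4518 0.1346 0.056 ]
 [0.5264 0.0639 0.025 ]
 [0.6466 0.1119 0.02  ]
 [0.5166 0.13   0.044 ]
 [0.5407 0.0696 0.056 ]]
knob px c1 [[163.30615094 518.26436979]
 [171.34243907 515.71758169]] c2 [[266.76212531  26.59428954]
 [271.58545161  79.80341969]]
[[-0.961  0.278 -0.001]
 [ 0.278  0.961 -0.002]
 [ 0.    -0.002 -1.   ]]
```

```bash
cat >> h.py <<'E'
from scipy.spatial.transform import Rotation as R
try: bed=np.load("bed.npy")
except Exception: bed=None
def K(a,z=.056):
    t=np.pi-.45+a; return np.array([-.006+.065*np.cos(t),.065+.065*np.sin(t),z])
def delta(Pbed,yang):
    """tool-frame shift and z turn from here to bed point, tool y at bed angle yang (mod pi)"""
    s=sense();M=R.from_quat(s["tool_rot"]).as_matrix()
    d=M.T@(b2w(bed,Pbed)[0]-s["tcp_pos"])
    cur=np.arctan2(M[1,1],M[0,1])-bed[2]
    w=(yang-cur+np.pi/2)%np.pi-np.pi/2
    print("shift",d.round(4),"wz",round(-w,3),"q6",s["q"][5].round(2),"tcp",s["tcp_pos"].round(4),"F",s["force"].round(2))
def where():
    s=sense();c,n=np.cos(bed[2]),np.sin(bed[2]);Rz=np.array([[c,n],[-n,c]]);M=R.from_quat(s["tool_rot"]).as_matrix()
    print("t",round(s["t"],2),"bedxy",(Rz@(s["tcp_pos"][:2]-bed[:2])).round(4),"z",s["tcp_pos"][2].round(4),"Fbed",(Rz@s["force"][:2]).round(2),"Fz",s["force"][2].round(2),
      "yang",round(np.arctan2(M[1,1],M[0,1])-bed[2],3),"tilt",M[:2,2].round(3),"q6",s["q"][5].round(2),"gap",round(s["finger_gap"],3))
E
python3 - <<'E'
from h import *
o={"top":np.array([.17,.54]),"scene":np.array([0,1.33])}
ob={"top":((180+.5)/3.5-.5+235,(517+.5)/3.5-.5+195),"scene":((254+.5)/3.5-.5+215,(30+.5)/3.5-.5+125)}
for a in np.arange(-.1,.3,.05): print(a.round(2),[ (proj(n,b2w(bed,K(a,.073)))[0]+o[n]-ob[n]).round(1).tolist() for n in ob])
delta([-.045,0,.12],np.pi/2); delta([-.045,0,.12],0)
E
```

```text
-0.1 [[-8.6, 0.4], [7.2, -1.2]]
-0.05 [[-6.7, 0.6], [5.3, -0.5]]
0.0 [[-4.7, 0.8], [3.5, 0.2]]
0.05 [[-2.8, 0.8], [1.7, 1.0]]
0.1 [[-0.8, 0.7], [-0.0, 1.9]]
0.15 [[1.1, 0.6], [-1.7, 2.9]]
0.2 [[3.1, 0.3], [-3.3, 3.9]]
0.25 [[5.0, -0.0], [-4.9, 4.9]]
shift [-0.4694 -0.4308  0.1111] wz -0.661 q6 -0.18 tcp [0.1735 0.5998 0.2304] F [ 0.06 -0.43 -0.4 ]
shift [-0.4694 -0.4308  0.1111] wz 0.91 q6 -0.18 tcp [0.1735 0.5998 0.2304] F [ 0.06 -0.43 -0.4 ]
```

>>> apply_moves(plan=[[-0.02,-0.018,0,0,0,0,1],[-0.039,-0.036,0,0,0,0,1],[-0.039,-0.036,0,0,0,0,1],[-0.039,-0.036,0,0,0,0,1],[-0.039,-0.036,0,0,0,0,1],[-0.039,-0.036,0,0,0,0,1],[-0.039,-0.036,0,0,0,0,1],[-0.039,-0.036,0,0,0,0,1]])

```text
t: 1.1
tcp_pos: [0.3807, 0.2579, 0.2312]
tool_rot: [0.14, 0.99, -0.0, -0.0]
force: [-0.3, 0.9, 0.5]
finger_gap: 0.002
gripper_force: 0.0
```

>>> apply_moves(plan=[[-0.039,-0.036,0,0,0,0,1],[-0.039,-0.036,0,0,0,0,1],[-0.039,-0.036,0,0,0,0,1],[-0.039,-0.036,0,0,0,0,1],[0,0,0.02,0,0,-0.165,1],[0,0,0.02,0,0,-0.165,1],[0,0,0.02,0,0,-0.165,1],[0,0,0,0,0,-0.165,1]])

```text
t: 2.1
tcp_pos: [0.4884, 0.0777, 0.1694]
tool_rot: [-0.19, 0.982, 0.001, -0.002]
force: [-0.5, -0.8, -0.1]
finger_gap: -0.0
gripper_force: 0.0
```

```bash
python3 - <<'E'
from h import *
where();delta([-.045,0,.12],np.pi/2)
import cv2
for n in("top","scene"): cv2.imwrite(f"pics/{n}1.png",cv2.cvtColor(snapshot(n),cv2.COLOR_RGB2BGR))
a=cv2.imread("pics/scene1.png")[85:290,205:415]
cv2.imwrite("pics/c3.png",cv2.resize(a,None,fx=2.9,fy=2.9,interpolation=cv2.INTER_CUBIC))
E
```

```text
t 2.1 bedxy [-0.0517  0.0269] z 0.1694 Fbed [-0.74 -0.57] Fz -0.07 yang 1.575 tilt [-0.005  0.   ] q6 -2.02 gap -0.0
shift [-0.0068 -0.027   0.0494] wz 0.004 q6 -2.02 tcp [0.4884 0.0777 0.1694] F [-0.48 -0.81 -0.07]
```

View pics/c3.png

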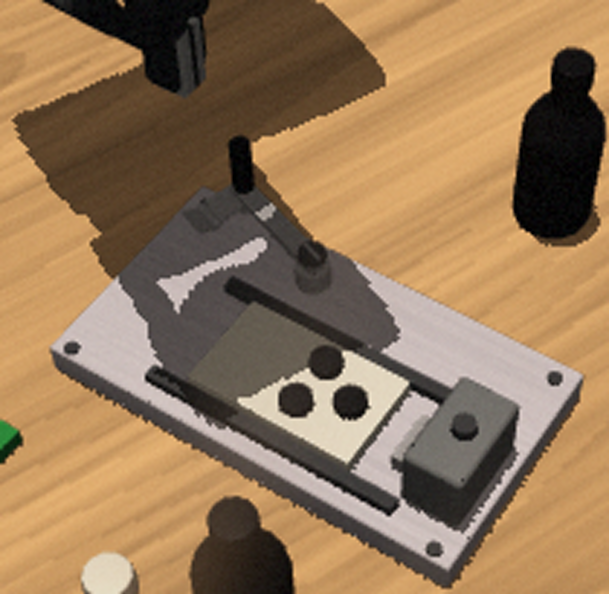

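The fingers hang over the bed's rear at crop (183,92), shut and aligned. The slide and clip are untouched. Next I lower them behind the slide.

>>> apply_moves(plan=[[-0.003,-0.013,0.01,0,0,0,1],[-0.003,-0.014,0.02,0,0,0,1],[0,0,0.03,0,0,0,1],[0,0,0.03,0,0,0,1],[0,0,0.025,0,0,0,1],[0,0,0.017,0,0,0,1],[0,0,0.008,0,0,0,1],[0,0,0,0,0,0,1]])

```text
t: 3.2
tcp_pos: [0.5056, 0.0546, 0.0308]
tool_rot: [-0.187, 0.982, 0.0, -0.0]
force: [-0.5, -0.3, 0.2]
finger_gap: -0.003
gripper_force: 0.0
```

```bash
python3 - <<'E'
from h import *
where();delta([-.045,0,.0245],np.pi/2)
E
```

```text
t 3.2 bedxy [-0.0442 -0.001 ] z 0.0308 Fbed [-0.61 -0.07] Fz 0.22 yang 1.568 tilt [-0.001 -0.   ] q6 -2.06 gap -0.003
shift [0.0008 0.001  0.0063] wz -0.002 q6 -2.06 tcp [0.5056 0.0546 0.0308] F [-0.55 -0.29  0.22]
```

>>> apply_moves(plan=[[0,0,0.006,0,0,0,1],[-0.003,0,0,0,0,0,1],[-0.003,0,0,0,0,0,1],[-0.003,0,0,0,0,0,1],[-0.003,0,0,0,0,0,1],[-0.003,0,0,0,0,0,1],[-0.002,0,0,0,0,0,1],[-0.002,0,0,0,0,0,1]])

```text
t: 4.2
tcp_pos: [0.5228, 0.062, 0.0253]
tool_rot: [-0.188, 0.982, 0.0, -0.0]
force: [-1.4, 0.2, 1.8]
finger_gap: -0.002
gripper_force: 1.0
```

```bash
python3 - <<'E'
from h import *
where()
E
```

```text
t 4.2 bedxy [-0.0255 -0.0005] z 0.0253 Fbed [-1.19  0.74] Fz 1.84 yang 1.57 tilt [-0.001  0.   ] q6 -2.04 gap -0.002
```

>>> apply_moves(plan=[[-0.002,0,0,0,0,0,1],[-0.002,0,0,0,0,0,1],[-0.0015,0,0,0,0,0,1],[-0.001,0,0,0,0,0,1]])

```text
t: 4.7
tcp_pos: [0.5293, 0.0644, 0.0253]
tool_rot: [-0.188, 0.982, -0.0, 0.0]
force: [-1.7, -1.7, 1.8]
finger_gap: 0.0
gripper_force: 0.8
```

```bash
python3 - <<'E'
from h import *
where()
import cv2
a=snapshot("scene")[85:290,205:415]
cv2.imwrite("pics/c4.png",cv2.cvtColor(cv2.resize(a,None,fx=2.9,fy=2.9,interpolation=cv2.INTER_CUBIC),cv2.COLOR_RGB2BGR))
E
```

```text
t 4.7 bedxy [-0.0185 -0.0007] z 0.0253 Fbed [-2.2 -1. ] Fz 1.81 yang 1.57 tilt [ 0. -0.] q6 -2.04 gap 0.0
```

View pics/c4.png

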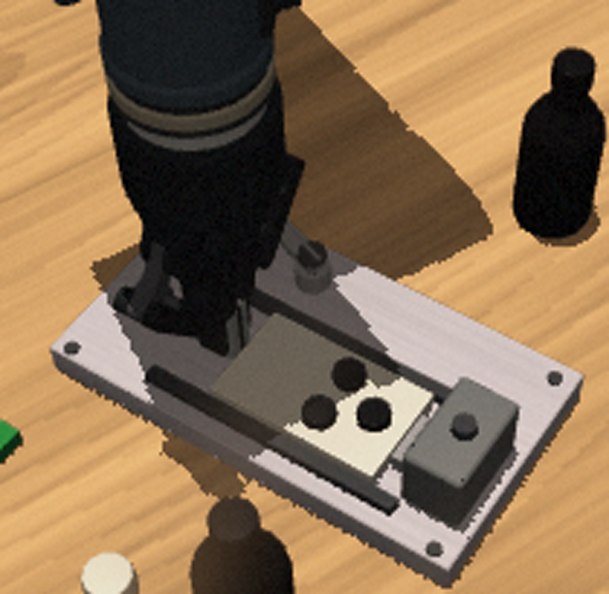

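The slide is moving squarely. Its front edge is at about (405,435) in the crop, a few millimetres from the stop bar at (395,460). I'll go on in small steps.

>>> apply_moves(plan=[[-0.001,0,0,0,0,0,1],[-0.001,0,0,0,0,0,1],[-0.0005,0,0,0,0,0,1]])

```text
t: 5.12
tcp_pos: [0.5306, 0.065, 0.0253]
tool_rot: [-0.188, 0.982, 0.0, -0.001]
force: [-3.5, -3.8, 2.4]
finger_gap: -0.002
gripper_force: 2.4
```

>>> apply_moves(plan=[[-0.001,0,0,0,0,0,1],[-0.0005,0,0,0,0,0,1]])

```text
t: 5.38
tcp_pos: [0.5306, 0.0651, 0.0252]
tool_rot: [-0.188, 0.982, 0.0, -0.003]
force: [-4.9, -5.9, 5.3]
finger_gap: 0.0
gripper_force: 3.9
```

>>> apply_moves(plan=[[-0.0005,0,0,0,0,0,1],[-0.0005,0,0,0,0,0,1]])

```text
t: 5.62
tcp_pos: [0.5306, 0.0653, 0.0252]
tool_rot: [-0.189, 0.982, 0.0, -0.004]
force: [-8.8, -6.7, 5.9]
finger_gap: -0.001
gripper_force: 4.8
```

```bash
python3 - <<'E'
from h import *
where()
import cv2
t=cv2.resize(snapshot("top")[195:290,270:360],None,fx=4.3,fy=4.3,interpolation=cv2.INTER_CUBIC)
a=cv2.resize(snapshot("scene")[185:270,300:390],None,fx=4.3,fy=4.3,interpolation=cv2.INTER_CUBIC)
h=min(len(t),len(a))
cv2.imwrite("pics/c5.png",cv2.cvtColor(np.hstack([t[:h],a[:h]]),cv2.COLOR_RGB2BGR))
E
```

```text
t 5.62 bedxy [-0.017  -0.0004] z 0.0252 Fbed [-10.66  -2.98] Fz 5.91 yang 1.571 tilt [-0.007 -0.001] q6 -2.03 gap -0.001
```

View pics/c5.png

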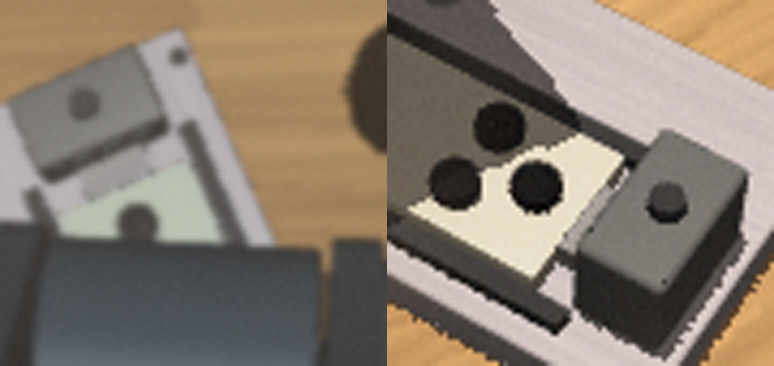

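Both views show the slide's front edge meeting the steel stop bar (top crop ~(118,185)), and the TCP has stopped while the force rises, so the slide is seated. I'll hold briefly, then back off.

>>> apply_moves(plan=[[0,0,0,0,0,0,1],[0,0,0,0,0,0,1]])

```text
t: 5.98
tcp_pos: [0.5306, 0.0652, 0.0252]
tool_rot: [-0.188, 0.982, 0.0, -0.003]
force: [-6.5, -6.7, 6.1]
finger_gap: 0.001
gripper_force: 4.5
```

>>> apply_moves(plan=[[0,0,0,0,0,0,1],[0.001,0,0,0,0,0,1],[0.003,0,0,0,0,0,1],[0.008,0,0,0,0,0,1],[0.01,0,-0.01,0,0,0,1],[0,0,-0.035,0,0,0,1],[0,0,-0.035,0,0,0,1],[0,0,-0.025,0,0,0,1]])

```text
t: 6.98
tcp_pos: [0.5136, 0.058, 0.1324]
tool_rot: [-0.188, 0.982, -0.0, 0.001]
force: [0.1, 0.4, -0.1]
finger_gap: 0.0
gripper_force: 0.0
```

```bash
python3 - <<'E'
from h import *
where()
delta(K(.1,.13),np.pi/2-.45+.1)
t=np.pi-.45+.1
E
```

```text
t 6.97 bedxy [-0.0355 -0.0008] z 0.1324 Fbed [0.25 0.35] Fz -0.15 yang 1.569 tilt [ 0.003 -0.   ] q6 -2.05 gap 0.0
shift [0.0317 0.088  0.0022] wz 0.349 q6 -2.05 tcp [0.5136 0.058  0.1324] F [ 0.11  0.42 -0.15]
```

>>> apply_moves(plan=[[0.006,0.018,0,0,0,0,1],[0.012,0.034,0,0,0,0,1],[0.013,0.036,0,0,0,0,1],[0,0,0,0,0,0.184,0.1],[0,0,0,0,0,0.184,0.1],[0,0,0,0,0,0.184,0.1],[0,0,0,0,0,0.184,0.1],[0,0,0,0,0,0.184,0.1]])

```text
t: 7.98
tcp_pos: [0.4498, 0.129, 0.1293]
tool_rot: [0.27, 0.963, -0.0, -0.002]
force: [0.2, -0.1, 0.0]
finger_gap: 0.445
gripper_force: 0.0
```

>>> apply_moves(plan=[[0,0,0,0,0,0.184,0.1],[0,0,0,0,0,0.184,0.1],[0,0,0,0,0,0.184,0.1],[0,0,0,0,0,0.184,0.1],[0,0,0,0,0,0.184,0.1],[0,0,0,0,0,0.184,0.1],[0,0,0,0,0,0.184,0.1],[0,0,0,0,0,0.184,0.1]])

```text
t: 8.98
tcp_pos: [0.4498, 0.129, 0.1293]
tool_rot: [0.847, 0.532, -0.001, -0.001]
force: [0.9, -0.2, 0.8]
finger_gap: 0.453
gripper_force: 0.0
```

>>> apply_moves(plan=[[0,0,0,0,0,0.184,0.1],[0,0,0,0,0,0.184,0.1],[0,0,0,0,0,0.184,0.1],[0,0,0,0,0,0.184,0.1],[0,0,0,0,0,0.184,0.1],[0,0,0,0,0,0.184,0.1],[0,0,0,0,0,0,0.1]])

```text
t: 9.85
tcp_pos: [0.4501, 0.1289, 0.1295]
tool_rot: [1.0, 0.013, -0.001, -0.0]
force: [0.1, 0.4, -0.2]
finger_gap: 0.453
gripper_force: 0.0
```

```bash
python3 - <<'E'
from h import *
import cv2
where()
delta(K(.1,.08),np.pi/2-.45+.1)
a=snapshot("scene")[85:225,225:375]
cv2.imwrite("pics/c6.png",cv2.cvtColor(cv2.resize(a,None,fx=4,fy=4,interpolation=cv2.INTER_CUBIC),cv2.COLOR_RGB2BGR))
E
```

```text
t 9.85 bedxy [-0.0682  0.0886] z 0.1295 Fbed [0.29 0.33] Fz -0.23 yang -1.924 tilt [-0.003  0.   ] q6 1.58 gap 0.453
shift [0.0017 0.0008 0.0495] wz -0.003 q6 1.58 tcp [0.4501 0.1289 0.1295] F [ 0.14  0.42 -0.23]
```

View pics/c6.png

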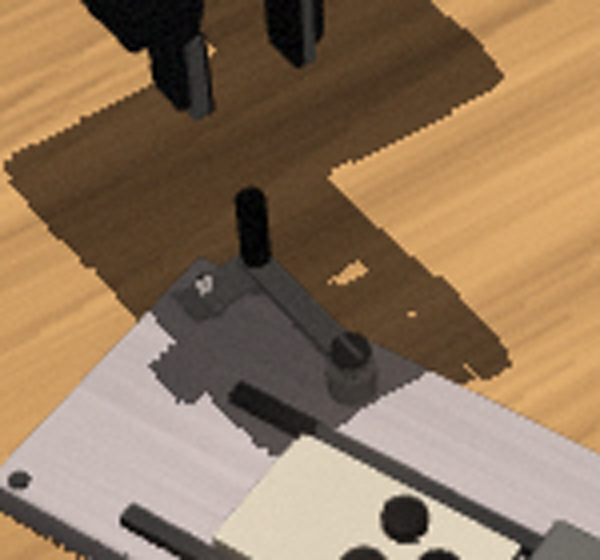

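The open fingers (crop (190,110) and (300,60)) straddle the knob at (252,190). Next I lower and grip.

>>> apply_moves(plan=[[0.001,0,0.015,0,0,0,0.1],[0.001,0,0.025,0,0,0,0.1],[0,0,0.025,0,0,0,0.1],[0,0,0.015,0,0,0,0.1],[0,0,0.002,0,0,0,0.1],[0,0,0,0,0,0,0.1]])

```text
t: 10.65
tcp_pos: [0.4539, 0.1286, 0.0484]
tool_rot: [1.0, 0.013, -0.0, -0.0]
force: [-0.3, -0.8, 1.1]
finger_gap: 0.45
gripper_force: 0.0
```

>>> apply_moves(plan=[[0,0,0,0,0,0,1],[0,0,0,0,0,0,1],[0,0,0,0,0,0,1],[0,0,0,0,0,0,1]], force=25)

```text
t: 11.15
tcp_pos: [0.4543, 0.1285, 0.0489]
tool_rot: [1.0, 0.012, 0.001, -0.0]
force: [-0.7, -0.5, 5.7]
finger_gap: 0.131
gripper_force: 25.8
```

```bash
python3 - <<'E'
from h import *
where()
delta(K(.1,.048),np.pi/2-.45+.1)
s=sense();print(s["gripper_force"],s["ft_torque"])
E
```

```text
t 11.15 bedxy [-0.0644  0.0866] z 0.0489 Fbed [-0.82 -0.26] Fz 5.74 yang -1.926 tilt [0.001 0.   ] q6 1.59 gap 0.131
shift [-0.0027  0.0003  0.0009] wz -0.006 q6 1.59 tcp [0.4543 0.1285 0.0489] F [-0.66 -0.54  5.74]
25.818876028060913 [-0.01017736  0.09848426 -0.02597178]
```

>>> apply_moves(plan=[[0,0.003,-0.001,0,0,-0.046,1],[0.0005,0.0078,0,0,0,-0.12,1],[0.0005,0.0078,0,0,0,-0.12,1],[0.0005,0.0078,0,0,0,-0.12,1],[0.0005,0.0078,0,0,0,-0.12,1],[0,0,0,0,0,0,1]])

```text
t: 11.9
tcp_pos: [0.4639, 0.0959, 0.0491]
tool_rot: [0.963, 0.271, 0.0, -0.0]
force: [1.0, 1.8, -2.9]
finger_gap: 0.129
gripper_force: 25.1
```

```bash
cat >> h.py <<'E'
def clip():
    where();s=sense();c,n=np.cos(bed[2]),np.sin(bed[2]);p=np.array([[c,n],[-n,c]])@(s["tcp_pos"][:2]-bed[:2])-[-.006,.065]
    M=R.from_quat(s["tool_rot"]).as_matrix();F=M.T@s["force"]
    a=np.arctan2(p[1],p[0])%(2*np.pi)-np.pi+.45
    print("clip a",a.round(3),"r",np.hypot(*p).round(4),"tool-from-bar ang",((np.arctan2(M[1,1],M[0,1])-bed[2]-(a+np.pi-.45)-np.pi/2+np.pi)%(2*np.pi)-np.pi).round(3),"Ftool",F.round(1))
E
python3 -c "
from h import *
clip()"
```

```text
t 11.9 bedxy [-0.0677  0.0528] z 0.0491 Fbed [1.62 1.28] Fz -2.89 yang -1.402 tilt [0. 0.] q6 0.99 gap 0.129
clip a 0.645 r 0.0629 tool-from-bar ang -0.026 Ftool [ 1.8 -1.   2.9]
```

>>> apply_moves(plan=[[0.0005,0.0078,0.0004,0,0,-0.12,1],[0.0005,0.0078,0,0,0,-0.12,1],[0.0005,0.0078,0,0,0,-0.12,1],[0.0005,0.0078,0,0,0,-0.12,1],[0.0005,0.0078,0,0,0,-0.12,1],[0,0,0,0,0,0,1]])

```text
t: 12.65
tcp_pos: [0.4926, 0.0715, 0.049]
tool_rot: [0.84, 0.543, 0.0, -0.0]
force: [-0.0, 5.0, 1.9]
finger_gap: 0.127
gripper_force: 25.5
```

```bash
python3 -c "
from h import *
clip()"
```

```text
t 12.65 bedxy [-0.05    0.0196] z 0.049 Fbed [1.8  4.65] Fz 1.93 yang -0.803 tilt [-0.     0.001] q6 0.34 gap 0.127
clip a 1.251 r 0.0633 tool-from-bar ang -0.033 Ftool [ 4.5 -2.1 -1.9]
```

>>> apply_moves(plan=[[0.001,0.0035,0,0,0,-0.05,1],[0.0003,0.0035,0,0,0,-0.05,1],[0.0002,0.0033,0,0,0,-0.05,1],[0.0002,0.0033,0,0,0,-0.05,1]])

```text
t: 13.15
tcp_pos: [0.5037, 0.0682, 0.049]
tool_rot: [0.781, 0.625, -0.002, -0.002]
force: [-4.1, 2.1, 3.1]
finger_gap: 0.129
gripper_force: 25.8
```

```bash
python3 -c "
from h import *
clip()"
```

```text
t 13.15 bedxy [-0.0409  0.0123] z 0.049 Fbed [-3.    3.42] Fz 3.06 yang -0.601 tilt [-0.005  0.   ] q6 0.14 gap 0.129
clip a 1.436 r 0.0632 tool-from-bar ang -0.016 Ftool [ 1.1 -4.4 -3. ]
```

Climbing the edge. Continue.

>>> apply_moves(plan=[[0.0003,0.0033,0,0,0,-0.05,1],[0.0003,0.0033,0,0,0,-0.05,1],[0.0003,0.0033,0,0,0,-0.05,1],[0.0003,0.0033,0,0,0,-0.05,1]])

```text
t: 13.65
tcp_pos: [0.5153, 0.067, 0.0489]
tool_rot: [0.714, 0.7, -0.003, -0.003]
force: [-7.3, -1.3, 7.4]
finger_gap: 0.131
gripper_force: 26.3
```

```bash
python3 -c "
from h import *
clip()"
```

```text
t 13.65 bedxy [-0.0306  0.0069] z 0.0489 Fbed [-7.22  1.52] Fz 7.41 yang -0.4 tilt [-0.008 -0.   ] q6 -0.06 gap 0.131
clip a 1.62 r 0.0631 tool-from-bar ang 0.001 Ftool [-1.4 -7.3 -7.3]
```

>>> apply_moves(plan=[[0.0001,0.0027,0,0,0,-0.04,1],[0.0001,0.0027,0,0,0,-0.04,1],[0.0001,0.0026,0,0,0,-0.04,1],[0.0001,0.0026,0,0,0,-0.04,1]])

```text
t: 14.15
tcp_pos: [0.5259, 0.0677, 0.049]
tool_rot: [0.656, 0.754, -0.003, -0.003]
force: [-6.1, -1.8, 6.3]
finger_gap: 0.124
gripper_force: 26.1
```

```bash
python3 -c "
from h import *
clip()"
```

```text
t 14.15 bedxy [-0.0205  0.0037] z 0.049 Fbed [-6.29  0.6 ] Fz 6.35 yang -0.241 tilt [-0.008 -0.001] q6 -0.22 gap 0.124
clip a 1.788 r 0.063 tool-from-bar ang -0.008 Ftool [-0.9 -6.3 -6.3]
```

>>> apply_moves(plan=[[0,0.002,0,0,0,-0.03,1],[0,0.0015,0,0,0,-0.023,1],[0,0.001,0,0,0,-0.015,1],[0,0.001,0,0,0,-0.015,1]])

```text
t: 14.65
tcp_pos: [0.5311, 0.0687, 0.049]
tool_rot: [0.625, 0.781, -0.003, -0.003]
force: [-6.1, -0.7, 6.3]
finger_gap: 0.126
gripper_force: 26.2
```

>>> apply_moves(plan=[[0,0.001,0,0,0,-0.015,1],[0,0.0005,0,0,0,-0.008,1]])

```text
t: 14.9
tcp_pos: [0.5325, 0.0691, 0.049]
tool_rot: [0.616, 0.788, -0.003, -0.003]
force: [-5.8, -2.4, 7.3]
finger_gap: 0.124
gripper_force: 26.2
```

```bash
python3 -c "
from h import *
clip()"
```

```text
t 14.9 bedxy [-0.0138  0.0025] z 0.049 Fbed [-6.26 -0.03] Fz 7.3 yang -0.136 tilt [-0.008 -0.   ] q6 -0.32 gap 0.124
clip a 1.896 r 0.063 tool-from-bar ang -0.011 Ftool [-0.9 -6.3 -7.3]
```

>>> apply_moves(plan=[[0,0.001,0,0,0,-0.015,1],[0,0.0005,0,0,0,-0.008,1]])

```text
t: 15.15
tcp_pos: [0.5339, 0.0695, 0.0489]
tool_rot: [0.607, 0.795, -0.003, -0.003]
force: [-6.6, -0.4, 6.9]
finger_gap: 0.125
gripper_force: 26.2
```

>>> apply_moves(plan=[[0,0.0005,0,0,0,-0.008,1],[0,0.0005,0,0,0,-0.008,1]])

```text
t: 15.4
tcp_pos: [0.5344, 0.0697, 0.0489]
tool_rot: [0.6, 0.8, -0.003, -0.004]
force: [-6.9, -1.9, 8.6]
finger_gap: 0.127
gripper_force: 26.3
```

>>> apply_moves(plan=[[0,0.0005,0,0,0,-0.008,1],[0,0.0005,0,0,0,-0.008,1]])

```text
t: 15.65
tcp_pos: [0.5344, 0.0697, 0.0489]
tool_rot: [0.594, 0.804, -0.004, -0.004]
force: [-9.3, -3.4, 8.7]
finger_gap: 0.125
gripper_force: 26.6
```

```bash
python3 -c "
from h import *
clip()"
```

```text
t 15.65 bedxy [-0.0118  0.0024] z 0.0489 Fbed [-9.93  0.25] Fz 8.74 yang -0.081 tilt [-0.012 -0.001] q6 -0.37 gap 0.125
clip a 1.928 r 0.0629 tool-from-bar ang 0.012 Ftool [ -0.5 -10.   -8.6]
```

The peg has met the edge: the TCP stalled at clip angle 1.93 with 10 N at the knob. Next I let go.

>>> apply_moves(plan=[[0,0,0,0,0,0,1],[0,0,0,0,0,0,0.3],[0,0,0,0,0,0,0.2],[0,0,0,0,0,0,0.2],[0,0,-0.015,0,0,0,0.2],[0,0,-0.03,0,0,0,0.2],[0,0,-0.015,0,0,0,0.2],[0,0,0,0,0,0,0.2]])

```text
t: 16.65
tcp_pos: [0.5412, 0.0699, 0.1105]
tool_rot: [0.594, 0.805, 0.001, 0.001]
force: [0.4, 0.1, -0.6]
finger_gap: 0.394
gripper_force: 0.0
```

```bash
python3 - <<'E'
from h import *
import cv2
clip()
a=snapshot("scene")[95:265,235:395]
cv2.imwrite("pics/c7.png",cv2.cvtColor(cv2.resize(a,None,fx=3.5,fy=3.5,interpolation=cv2.INTER_CUBIC),cv2.COLOR_RGB2BGR))
E
```

```text
t 16.65 bedxy [-0.0055  0.    ] z 0.1105 Fbed [ 0.47 -0.04] Fz -0.61 yang -0.079 tilt [ 0.004 -0.   ] q6 -0.38 gap 0.394
clip a 2.029 r 0.065 tool-from-bar ang -0.088 Ftool [0.  0.5 0.6]
```

View pics/c7.png

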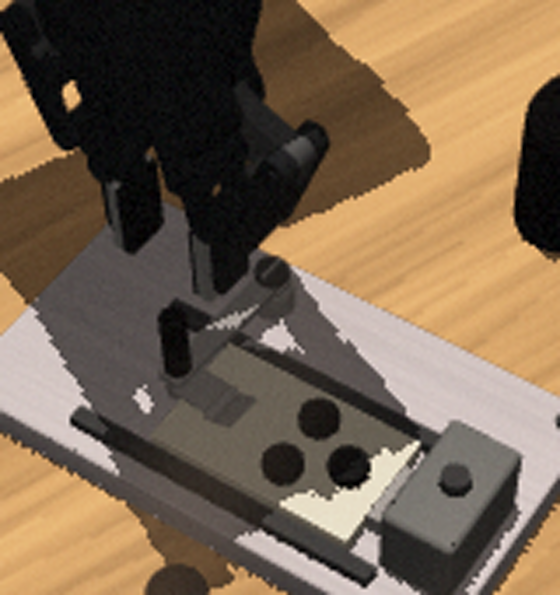

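The clip lies across the channel with its peg (below the knob, crop (175,345)) on the slide's rear edge, and the slide is against the bar at (385,490). Nothing is touched now; I wait for over two seconds.

>>> apply_moves(plan=[[0.002,-0.0065,0,0,0,0,0.2],[0,0,0,0,0,0,0.2],[0,0,0,0,0,0,0.2],[0,0,0,0,0,0,0.2],[0,0,0,0,0,0,0.2],[0,0,0,0,0,0,0.2],[0,0,0,0,0,0,0.2],[0,0,0,0,0,0,0.2]])

```text
t: 17.7
tcp_pos: [0.5334, 0.0699, 0.1089]
tool_rot: [0.593, 0.805, 0.0, 0.0]
force: [0.4, -0.5, -0.1]
finger_gap: 0.396
gripper_force: 0.0
```

>>> apply_moves(plan=[[0,0,0,0,0,0,0.2],[0,0,0,0,0,0,0.2],[0,0,0,0,0,0,0.2],[0,0,0,0,0,0,0.2],[0,0,0,0,0,0,0.2],[0,0,0,0,0,0,0.2],[0,0,0,0,0,0,0.2],[0,0,0,0,0,0,0.2]])

```text
t: 18.7
tcp_pos: [0.5334, 0.0699, 0.1089]
tool_rot: [0.593, 0.805, -0.0, -0.0]
force: [0.9, -0.3, -0.3]
finger_gap: 0.396
gripper_force: 0.0
```

>>> apply_moves(plan=[[0,0,0,0,0,0,0.2],[0,0,0,0,0,0,0.2],[0,0,0,0,0,0,0.2],[0,0,0,0,0,0,0.2]])

```text
t: 19.2
tcp_pos: [0.5334, 0.0699, 0.1089]
tool_rot: [0.593, 0.805, -0.0, -0.0]
force: [-0.7, 0.8, -0.1]
finger_gap: 0.403
gripper_force: 0.0
```

```bash
python3 -c "
from h import *
clip()"
```

```text
t 19.2 bedxy [-0.0128  0.0029] z 0.1089 Fbed [-0.4   0.99] Fz -0.14 yang -0.079 tilt [-0.  0.] q6 -0.38 gap 0.403
clip a 1.912 r 0.0624 tool-from-bar ang 0.029 Ftool [ 1.  -0.5  0.1]
```

>>> apply_moves(plan=[[0,0,0.015,0,0,0,0.2],[0,0,0.025,0,0,0,0.2],[0,0,0.015,0,0,0,0.2],[0,0,0.005,0,0,0,0.2],[0,0,0,0,0,0,0.5],[0,0,0,0,0,0,1],[0,0,0,0,0,0,1],[0,0,0,0,0,0,1]], force=25)

```text
t: 20.2
tcp_pos: [0.5338, 0.0699, 0.0493]
tool_rot: [0.593, 0.805, 0.0, 0.0]
force: [1.2, -0.5, -1.8]
finger_gap: 0.128
gripper_force: 24.8
```

```bash
python3 -c "
from h import *
clip()"
```

```text
t 20.2 bedxy [-0.0123  0.0027] z 0.0493 Fbed [ 0.96 -0.94] Fz -1.81 yang -0.079 tilt [ 0.001 -0.   ] q6 -0.38 gap 0.128
clip a 1.919 r 0.0626 tool-from-bar ang 0.022 Ftool [-0.9  1.   1.8]
```

>>> apply_moves(plan=[[0,-0.0026,0,0,0,0.04,1],[0.0003,-0.005,0,0,0,0.08,1],[0.0003,-0.0052,0,0,0,0.08,1],[0.0003,-0.0052,0,0,0,0.08,1],[0.0003,-0.0052,0,0,0,0.08,1],[0.0003,-0.0052,0,0,0,0.08,1],[0.0003,-0.0052,0,0,0,0.08,1],[0.0003,-0.0052,0,0,0,0.08,1]])

```text
t: 21.2
tcp_pos: [0.4966, 0.0705, 0.0492]
tool_rot: [0.806, 0.592, 0.001, 0.001]
force: [2.2, 0.9, -4.3]
finger_gap: 0.129
gripper_force: 24.8
```

```bash
python3 -c "
from h import *
clip()"
```

```text
t 21.2 bedxy [-0.0467  0.0172] z 0.0492 Fbed [2.39 0.06] Fz -4.26 yang -0.683 tilt [0.003 0.   ] q6 0.22 gap 0.129
clip a 1.316 r 0.0628 tool-from-bar ang 0.022 Ftool [1.6 1.8 4.3]
```

>>> apply_moves(plan=[[0.0008,-0.0078,0,0,0,0.12,1],[0.0005,-0.0078,0,0,0,0.12,1],[0.0005,-0.0078,0,0,0,0.12,1],[0.0005,-0.0078,0,0,0,0.12,1],[0.0005,-0.0078,0,0,0,0.12,1],[0.0005,-0.0078,0,0,0,0.12,1],[0.0005,-0.0078,0,0,0,0.12,1],[0,0,0,0,0,0,1]])

```text
t: 22.2
tcp_pos: [0.4591, 0.1062, 0.0493]
tool_rot: [0.977, 0.213, 0.004, 0.001]
force: [5.5, -0.4, -6.6]
finger_gap: 0.128
gripper_force: 24.5
```

```bash
python3 -c "
from h import *
clip()"
```

```text
t 22.2 bedxy [-0.0683  0.0642] z 0.0493 Fbed [ 4.93 -2.43] Fz -6.63 yang -1.521 tilt [0.008 0.   ] q6 1.13 gap 0.128
clip a 0.463 r 0.0623 tool-from-bar ang 0.037 Ftool [4.8 2.7 6.7]
```

>>> apply_moves(plan=[[0.0012,-0.0078,0.001,0,0,0.12,1],[0.0007,-0.0078,0,0,0,0.12,1],[0.0005,-0.0052,0,0,0,0.08,1],[0,0,0,0,0,0,1]])

```text
t: 22.7
tcp_pos: [0.4545, 0.1265, 0.049]
tool_rot: [0.998, 0.056, 0.004, 0.0]
force: [5.0, -0.6, 4.5]
finger_gap: 0.127
gripper_force: 25.5
```

```bash
python3 -c "
from h import *
clip()"
```

```text
t 22.7 bedxy [-0.0651  0.0848] z 0.049 Fbed [ 4.46 -2.38] Fz 4.52 yang -1.839 tilt [0.008 0.   ] q6 1.49 gap 0.127
clip a 0.127 r 0.0623 tool-from-bar ang 0.055 Ftool [ 5.   1.1 -4.5]
```

Now slowly toward the stop.

>>> apply_moves(plan=[[0.001,-0.002,-0.0005,0,0,0.03,1],[0.0003,-0.002,0,0,0,0.03,1],[0,0,0,0,0,0,1]])

```text
t: 23.08
tcp_pos: [0.4544, 0.1303, 0.0491]
tool_rot: [1.0, 0.025, 0.003, 0.0]
force: [5.0, -1.1, 2.5]
finger_gap: 0.129
gripper_force: 25.4
```

>>> apply_moves(plan=[[0.0003,-0.002,0,0,0,0.03,1],[0,0,0,0,0,0,1]])

```text
t: 23.32
tcp_pos: [0.4545, 0.1323, 0.0491]
tool_rot: [1.0, 0.01, 0.002, 0.0]
force: [4.6, -1.8, 3.4]
finger_gap: 0.129
gripper_force: 25.4
```

```bash
python3 -c "
from h import *
clip()"
```

```text
t 23.32 bedxy [-0.0629  0.0901] z 0.0491 Fbed [ 3.63 -3.4 ] Fz 3.42 yang -1.929 tilt [0.005 0.   ] q6 1.6 gap 0.129
clip a 0.034 r 0.0622 tool-from-bar ang 0.057 Ftool [ 4.6  1.9 -3.4]
```

>>> apply_moves(plan=[[0.0006,-0.0015,0,0,0,0.02,1],[0,-0.001,0,0,0,0.015,1],[0,0,0,0,0,0,1]])

```text
t: 23.7
tcp_pos: [0.4546, 0.1337, 0.049]
tool_rot: [1.0, -0.006, 0.002, 0.001]
force: [3.4, -7.9, 3.6]
finger_gap: 0.123
gripper_force: 25.6
```

>>> apply_moves(plan=[[0.0003,-0.0015,0,0,0,0.02,1],[0,0,0,0,0,0,1]])

```text
t: 23.95
tcp_pos: [0.4546, 0.1339, 0.049]
tool_rot: [1.0, -0.015, 0.001, 0.002]
force: [4.2, -15.0, 4.4]
finger_gap: 0.128
gripper_force: 25.8
```

>>> apply_moves(plan=[[0.0003,-0.0015,0,0,0,0.02,1],[0,0,0,0,0,0,1]])

```text
t: 24.2
tcp_pos: [0.4546, 0.1341, 0.049]
tool_rot: [1.0, -0.024, 0.001, 0.003]
force: [3.9, -22.1, 5.1]
finger_gap: 0.128
gripper_force: 26.1
```

```bash
python3 -c "
from h import *
clip()"
```

```text
t 24.2 bedxy [-0.0621  0.0918] z 0.049 Fbed [ -4.57 -21.94] Fz 5.14 yang -1.999 tilt [ 0.001 -0.006] q6 1.68 gap 0.128
clip a 0.005 r 0.0622 tool-from-bar ang 0.017 Ftool [ 5.  21.9 -5. ]
```

The clip is at its stop (0.005 rad, force rising). I unload, release and rise.

>>> apply_moves(plan=[[0,0.0025,0,0,0,0,1],[0,0.001,0,0,0,0,1],[0,0,0,0,0,0,0.3],[0,0,0,0,0,0,0.1],[0,0,0,0,0,0,0.1],[0,0,-0.015,0,0,0,0.1],[0,0,-0.04,0,0,0,0.1],[0,0,-0.04,0,0,0,0.1]])

```text
t: 25.2
tcp_pos: [0.4526, 0.1347, 0.145]
tool_rot: [1.0, -0.027, -0.0, 0.0]
force: [0.0, 0.5, -0.0]
finger_gap: 0.454
gripper_force: 0.0
```

>>> apply_moves(plan=[[-0.02,-0.02,-0.03,0,0,0,0.1],[-0.02,-0.04,-0.03,0,0,0,0.1],[0,-0.04,0,0,0,0,0.1],[0,-0.04,0,0,0,0,0.1],[0,-0.04,0,0,0,0,0.1],[0,0,0,0,0,0,0.1]])

```text
t: 25.95
tcp_pos: [0.4228, 0.3188, 0.2044]
tool_rot: [1.0, -0.025, 0.001, -0.001]
force: [0.3, -0.4, 0.4]
finger_gap: 0.45
gripper_force: 0.0
```

```bash
python3 - <<'E'
from h import *
import cv2
t=cv2.resize(snapshot("top")[195:365,225:375],None,fx=2.6,fy=2.6,interpolation=cv2.INTER_CUBIC)
a=cv2.resize(snapshot("scene")[125:285,220:410],None,fx=2.1,fy=2.1*1.315,interpolation=cv2.INTER_CUBIC)
h=min(len(t),len(a))
cv2.imwrite("pics/c8.png",cv2.cvtColor(np.hstack([t[:h],a[:h]]),cv2.COLOR_RGB2BGR))
where()
E
```

```text
t 26.05 bedxy [-0.0248  0.273 ] z 0.2038 Fbed [-0.    0.65] Fz -0.18 yang -2.003 tilt [-0.001 -0.001] q6 2.06 gap 0.453
```

View pics/c8.png

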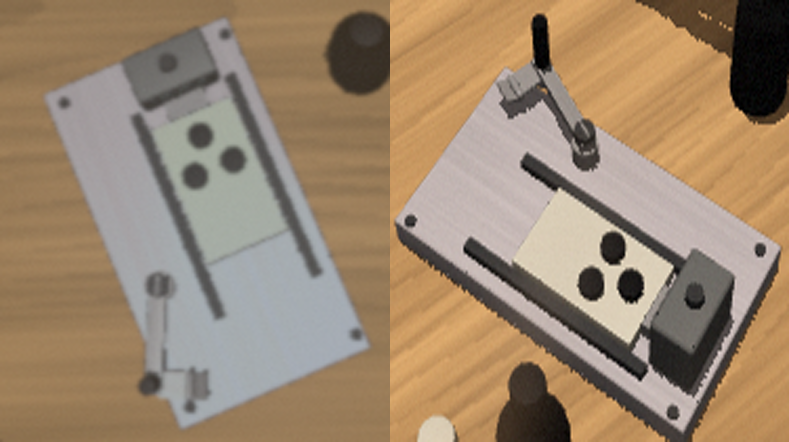

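```bash
python3 - <<'E'
from h import *
import cv2
now=cv2.resize(snapshot("top")[195:290,270:360],None,fx=4.3,fy=4.3,interpolation=cv2.INTER_CUBIC)
old=cv2.cvtColor(cv2.imread("pics/c5.png"),cv2.COLOR_BGR2RGB)[:,:387]
for nm,(x,y,w,h) in {"slide":(70,165,120,70),"head":(40,50,130,120)}.items():
    r=cv2.matchTemplate(now,old[y:y+h,x:x+w],cv2.TM_CCOEFF_NORMED);m=cv2.minMaxLoc(r);print(nm,m[1],m[3][0]-x,m[3][1]-y)
p=proj("top",b2w(bed,[[.05,0,.03],[.06,0,.03]]));print("crop px per 10mm",(p[1]-p[0])*4.3)
E
```

```text
slide 0.9961976408958435 0 0
head 0.9983095526695251 0 0
crop px per 10mm [ -9.46431271 -22.07651193]
```

The slide has not shifted at all since it was seated (0 px, under about 0.4 mm), the clip is parked and the arm is clear.

```bash
python3 -c "
from station import *
print(sign_off())"
```

```text
the job is handed in; nothing more can be done
None
```

I've handed the job in. The slide was pushed to the stop bar and pressed at about 8–10 N, then the clip was swung on with 10 N at the knob and left alone for over 2 s. The clip is now back at its parked stop, and the slide is still against the bar.

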